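# Clamp the note pad in the padding press

## Task

The block of sticky notes has to set in the small padding press: slide it squarely into the press's mouth until its leading edge is fully home against the back stop, then screw the press down (clockwise) until the foot just touches the pad, and give it a further quarter turn, no more. Then let go, and leave everything else on the worktop where it stands.

Things in the scene. Friction and masses are not known exactly. Their poses are not given: they have to be found in the camera images.
- press: bench padding press: grey C-frame fixed to the worktop, its place and yaw differ. Origin: on the worktop under the vertical screw axis. Its mouth looks along own -x; the pad goes in along own +x over the bare worktop. A column (own x 34 to 70 mm, 40 mm wide) carries an arm 36 mm wide, z 72 to 94 mm, reaching forward to own x -18 mm; a flange lies behind to own x 101 mm.
- stop (a point): point on the press's upright back stop, in the middle of its front face at worktop height (own x of the press +22 mm). The face is 118 mm wide, 32 mm high. With a side against it the pad's centre is 41 mm in front, at press own (-19, 0) mm.
- mouth (a point): middle of the mouth at worktop height, at press own (-38, 0) mm, between the tips of two aluminium guide rails 22 mm high. Rail tips are at own y +-66 mm; they close in to own x -16 mm, from where to the stop the inner faces are at y +-50 mm (9 mm play beside the pad).
- grip (a point): middle of the black double-ended bar handle on top of the press, on the screw axis at z 117 mm. Bar 12 mm wide, z 110 to 124 mm, 99 mm long overall, its round end knobs 15 mm across centred 42 mm from the axis. Below it a hub of radius 16 mm, z 97 to 111 mm; above it a 10 mm screw stub sticks up to z 149 mm minus the foot's descent. Own x of this point: along the bar.
- handle (a joint): turn of the bar handle in rad, growing clockwise seen from above, which lowers the foot 20 mm per full turn; the handle itself stays at its height. At 0 the bar lies along the press's own x; at q it has turned q clockwise. Stiff (0.12 N m), stays where left; push it round by an end or grip it across the bar. Starts 2.2 to 5.3, range 0 to 11.
- foot (a joint): the spring in the foot, in m: 0 while the foot hangs free, growing as the spring is squeezed between foot and collar, up to 0.0095. After touch it grows 20 mm per turn of the handle, so a quarter turn past touch reads 0.005. 2500 N/m.
- foot_face (a point): centre of the underside of the round pressing foot (34 mm across), on the screw axis. Its height is 47 mm minus 20 mm per turn (2 pi) of the handle while it hangs free; it stops on the pad's top at about 23 mm.
- note_pad: block of sticky notes, 82 x 82 x 23 mm, three slightly shifted coloured layers, about 0.12 kg, loose, lying flat on the worktop on the robot's right. Origin: centre of the underside; each side is 41 mm from it at its widest layer; z up. Any of its four sides may lead. Too wide for many grippers: push it.
- worktop_corner (a point): the worktop's near right corner (fixed): its top surface runs from here 0.64 m away from the robot and past the reach to the left.
- cabinet_edge (a point): middle of the front lower edge of the fixed wall cabinet that hangs over the back of the worktop: everything farther from the robot than this and higher is solid, 0.35 m to either side. Keep wrist and forearm clear of it.
- staple_box: small carton of staples, 38 x 82 x 28 mm (own x, y, z), origin at the centre of its underside; bystander, stands beside the pad's way or to the right.
- staple_box_b: second carton of staples, 38 x 82 x 28 mm (own x, y, z), origin at the centre of its underside; bystander, as the first.
- binder_clip: black binder clip, 41 x 24 mm (own x, y), 49 mm high over its wire arms, origin at the centre of its underside; bystander, changes places with the cartons.
- mug: dotted mug, 92 mm across, 127 mm over its handle, 93 mm high, origin at the centre of its underside; bystander at the left.
- hole_punch: black two-hole punch, 128 x 151 x 69 mm, origin at the centre of its underside; bystander at the back.
- calculator: desk calculator, 118 x 72 x 16 mm (own x, y, z), origin at the centre of its underside; bystander at the right back.
- masking_roll: roll of masking tape lying flat, 96 mm across, 25 mm high, origin at the centre of its underside; bystander at the right back.
Mind the look-alikes: they are no part of the job. There is more than one size of the press; the job needs the larger.

How it is judged:
By the outcome, as a careful person would: the job done as asked, in the order asked, and still so for the second after the job is handed in, with the robot touching nothing.
It also fails if it takes over 67 s, if anything falls off the work surface, if the arm or the gripper's body presses on something with over 40 N, if the wrist force passes 120 N, or if a joint passes its speed limit or range.

## Robot

A 6-joint arm with a two-finger parallel gripper is mounted at the origin on a cart in front of the work surface, level with it; the furniture and walls round the work are solid. World frame = base frame: x ahead of the robot, y to its left, z up, the work surface at z = 0. Lengths are in mm, angles in rad, forces in N, time in s.
With the tool pointing down it reaches from about 350 to 975 mm from the base axis. Payload 7.1 kg.
Tool frame: the origin (TCP) lies between the finger pads; the fingertips stand 14 mm ahead of it and the grasp point (between the pads) lies 5 mm behind it; z points along the fingers, y is the line along which they close (so a half turn about z gives the same grasp; the last joint's range is limited). The gripper opens to 88 mm and grips with 3 to 60 N. Pads are 20 mm wide; open, the fingers measure 115 mm over their backs; the gripper's body (75 mm by 178 mm) begins 61 mm behind the grasp point.
Start: joints at [-1.324, 0.423, 1.63, -0, 1.089, -0.019], TCP at [164.194, -603.03, 215.675] pointing down, gripper open.
Joint ranges: [-3, 3], [-0.9, 2.11], [0.09, 2.58], [-1.31, 4.45], [0.11, 2.69], [-2.54, 2.54]. Speed limits (rad/s): [2.39, 2.39, 3.01, 3.14, 3.14, 3.14].

## Interface

Orientations are given as a rotation vector (axis times angle).
In Python, from workcell import ctrl gives the robot as it stands. The module is installed in compiled form; this text tells all that it offers.
- The arm moves only by the tool servo_tool, never from a script. Its argument "plan" is a list of rows, each a list of 3 entries, a list of its own where there are three numbers: the closure, from 0 (fully open) to 1 (shut), then the shift along the world's x, y, z in mm, then the turn about the world's z in degrees. In form: [[hand, [x, y, z], yaw], ...]. A call has 1 to 10 rows; each row is the pose to reach, as a shift and turn from the pose commanded when the call began; what a row does not reach only later rows make up. A row lasts 1/12 s, in which the tool goes at most 41.7 mm and 7.16 degrees, less where a joint would pass 70% of its speed; a pose out of reach is approached as far as the arm can. A call with a gripper value outside its range is refused whole. The fingers move at their own pace and stop on an object; the grip force is fixed at half the most. Time passes only in rows, so rows that repeat a pose let the fingers close. It gives the time, the measured TCP pose, the force, the opening and the grip force at its end, in the units of the state.
- ctrl.get_obs(): the state, without advancing time (a new reading comes with each control period).
- ctrl.get_image(name): name is "scene" or "top" or "wrist"; returns the picture (400x640x3 uint8, blue, green, red); there is no depth.
- ctrl.camera_info(name): a dict with "fovy" (degrees; the focal length in pixels is half the picture's height over the tangent of half this angle, whatever the lens; pixels are square), "cx", "cy" (the principal point, pixels), "rvec" (rotation vector, rad) and "tvec" (3), from world to camera coordinates, as OpenCV has them; the wrist camera has in their place "T_tool_cam" (4x4, takes a point from camera to tool coordinates, whose origin is the TCP and whose axes are the flange's). Camera axes: x right, y down, z forward; pixel columns grow to the right and rows downward; lengths in mm; the calibration is good to about 2 mm. A picture is of the moment at which its call begins: read the wrist's pose just before it. camera_info takes no time and is no camera call.
- ctrl.close_job(): hands the job in; it is judged then, once.
The state is a dict: "t": time; "qpos": joint angles; "qvel": joint speeds; "joint_torque": joint torques, N m; "ee_pos": TCP position; "orientation": TCP orientation; "ft_force": force on the tool from outside, world axes, zero at the start; "moment": the same for the moment, N m; "width": finger opening in mm; "grasp_force": force on a finger pad.
Only numpy, scipy, OpenCV 4.12 (cv2) and the standard library are available. Lean on these libraries where they do the work, as an engineer would, in place of code of your own. Each camera call takes 0.05 s, during which the arm holds its last target. There are 200 camera calls.

## Working session

There is one attempt and no reset: what is moved stays moved. The work goes in short steps, Python scripts to look and compute and a tool call to move; the robot and the scene stay as the last step left them, time stands still between calls to the robot, and variables do not carry over. Pictures are saved under pics/ and viewed, at most 10 in all, crops included, and the job is handed in when it is done.

Besides the shell and the picture viewer there is one more tool, called in YAML: its name, and indented under it one key for each argument. servo_tool: Moves the arm, as the interface text tells. Its arguments: {"type":"object","properties":{"plan":{"type":"array"}},"required":["plan"]}

```bash
mkdir -p pics; python3 - <<'E'
from workcell import ctrl
import cv2
for n in ["top","scene"]:
    cv2.imwrite(f"pics/{n}0.png",ctrl.get_image(n)); print(n,ctrl.camera_info(n))
print(ctrl.camera_info("wrist")); print(ctrl.get_obs())
E
```

```text
top {'fovy': 45.40307240079585, 'cx': 319.95157392114135, 'cy': 201.2094579625855, 'rvec': array([ 1.99796737, -1.79505847,  0.53104   ]), 'tvec': array([ 138.00199201,  629.81142176, 1570.39882576])}
scene {'fovy': 56.18722071633264, 'cx': 318.0883226134118, 'cy': 206.56707691432536, 'rvec': array([ 1.08290595, -2.46458668,  0.9442344 ]), 'tvec': array([ 535.88932614,  373.71084278, 1442.08608578])}
{'fovy': 64.72608085212133, 'cx': 310.59504341344854, 'cy': 202.4662240641698, 'T_tool_cam': array([[-1.99338734e-03, -9.67010802e-01, -2.54727570e-01,
         6.87642823e+01],
       [ 9.99997792e-01, -1.75817765e-03, -1.15105781e-03,
        -5.33434370e-01],
       [ 6.65229015e-04, -2.54729302e-01,  9.67012172e-01,
        -1.69705414e+02],
       [ 0.00000000e+00,  0.00000000e+00,  0.00000000e+00,
         1.00000000e+00]])}
{'t': 0.1, 'qpos': array([-1.32401256e+00,  4.23778089e-01,  1.63059958e+00,  1.91818394e-05,
        1.08857560e+00, -1.90261449e-02]), 'qvel': array([ 0.00096745, -0.00310323, -0.00196821,  0.00081991,  0.00066079,
        0.00072148]), 'joint_torque': array([ 1.88757253e-04, -5.45615280e+01, -2.74323571e+01,  6.44408399e-02,
        1.87866844e-02, -1.86025983e-05]), 'ee_pos': array([ 164.07354395, -602.56004263,  214.97639166]), 'orientation': array([-3.11254740e+00, -4.16111868e-01,  2.16256681e-04]), 'ft_force': array([0.26909515, 0.92310968, 0.96602859]), 'moment': array([-0.02466509, -0.0169941 ,  0.06890597]), 'grasp_force': 0.0, 'width': 87.73999852226385}
```

View pics/top0.png

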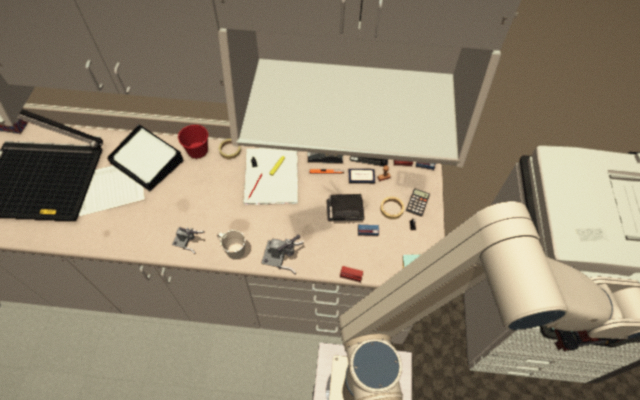

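View pics/scene0.png

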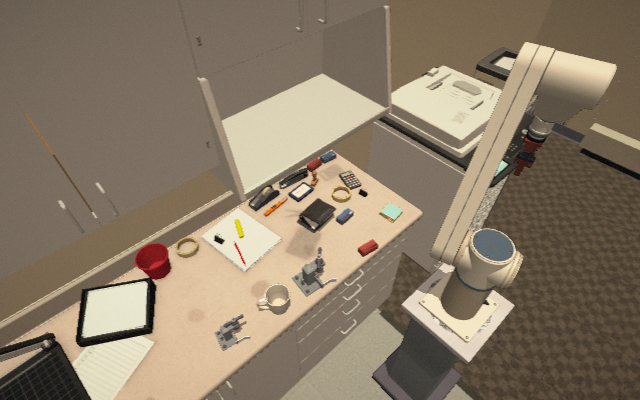

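```bash
cat > h.py <<'E'
from workcell import ctrl
import cv2, numpy as np
from scipy.spatial.transform import Rotation as R
def cam(n,obs=None):
    c=ctrl.camera_info(n); f=200/np.tan(np.radians(c["fovy"]/2))
    if n=="wrist":
        T=np.eye(4); T[:3,:3]=R.from_rotvec(obs["orientation"]).as_matrix(); T[:3,3]=obs["ee_pos"]
        W=np.linalg.inv(T@c["T_tool_cam"]); Rm,t=W[:3,:3],W[:3,3]
    else: Rm=R.from_rotvec(c["rvec"]).as_matrix(); t=np.array(c["tvec"])
    return f,c["cx"],c["cy"],Rm,t
def px2w(C,u,v,z=0):
    f,cx,cy,Rm,t=C; d=Rm.T@np.array([(u-cx)/f,(v-cy)/f,1]); o=-Rm.T@t
    return o+d*(z-o[2])/d[2]
def w2px(C,p):
    f,cx,cy,Rm,t=C; q=Rm@np.array(p,float)+t; return np.array([cx+f*q[0]/q[2],cy+f*q[1]/q[2]])
E
python3 - <<'E'
from h import *
t=cv2.imread("pics/top0.png"); s=cv2.imread("pics/scene0.png")
a=cv2.resize(t[190:300,250:450],None,fx=4,fy=4,interpolation=cv2.INTER_CUBIC)
b=cv2.resize(s[170:310,285:425],None,fx=4,fy=4,interpolation=cv2.INTER_CUBIC)
cv2.imwrite("pics/top0c.png",a);cv2.imwrite("pics/scene0c.png",b)
C=cam("top"); D=cam("scene")
for n,u,v in [("press",282,250),("carton red",351,272),("blue",368,230),("clip",412,225),("pad",410,262),("mug",233,243)]: print(n,px2w(C,u,v).round())
for n,u,v in [("press",313,280),("red",368,248),("blue",345,216),("clip",364,193),("pad",391,213),("corner",422,216)]: print(n,px2w(D,u,v).round())
E
```

```text
press [487. 336.   0.]
carton red [424.  65.   0.]
blue [611.  10.   0.]
clip [ 653. -163.    0.]
pad [ 490. -156.    0.]
mug [496. 529.   0.]
press [453. 339.  -0.]
red [410.  59.   0.]
blue [605.   3.   0.]
clip [ 646. -171.    0.]
pad [ 472. -169.    0.]
corner [ 363. -260.    0.]
```

View pics/top0c.png

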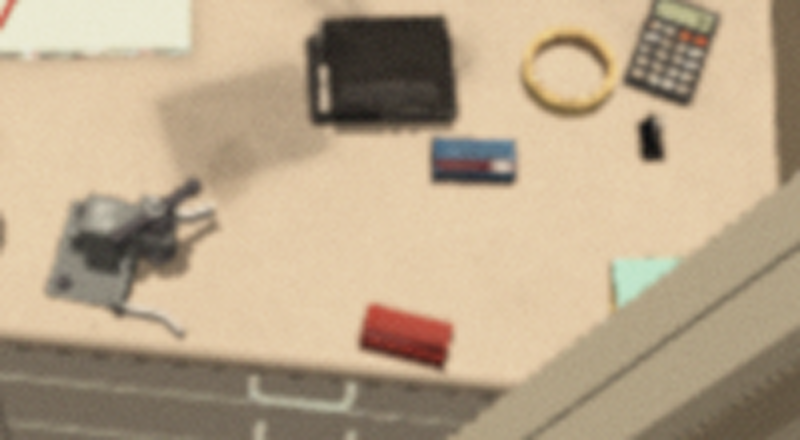

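View pics/scene0c.png

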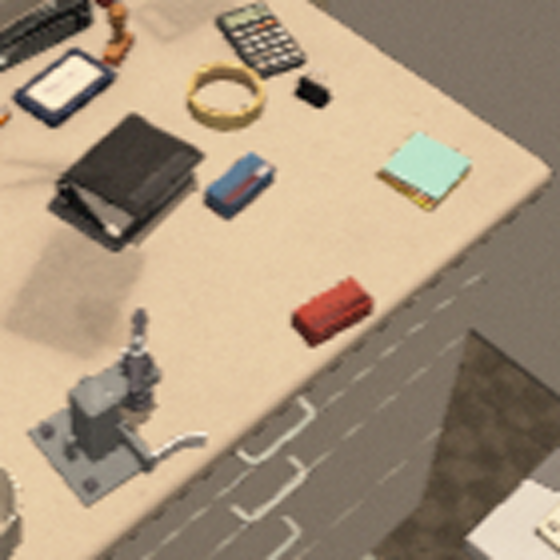

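Top: press at about (282,250), its mouth looking right, with rail tips at (304,242) and (295,273). The pad is at (410,262), partly behind the arm. Scene: pad top at (391,213), red carton (368,248) and blue carton (345,216) on either side of the lane. Next, a wrist view above the pad.

servo_tool:
  plan:
    - [0, [25, 33, 8], 7]
    - [0, [50, 66, 16], 14]
    - [0, [75, 99, 24], 21]
    - [0, [100, 132, 30], 28]
    - [0, [125, 165, 36], 35]
    - [0, [150, 198, 42], 42]
    - [0, [175, 231, 48], 49]
    - [0, [200, 264, 54], 56]
    - [0, [225, 297, 60], 63]
    - [0, [250, 330, 66], 70]

```text
t: 0.93
ee_pos: [413.2, -273.2, 281.5]
orientation: [-2.306, -2.134, 0.0]
ft_force: [-0.1, -0.0, 0.7]
width: 87.8
grasp_force: 0.0
```

servo_tool:
  plan:
    - [0, [15, 35, 0], 5]
    - [0, [30, 70, 0], 5]
    - [0, [45, 105, 0], 5]
    - [0, [50, 120, 0], 5]
    - [0, [50, 120, 0], 5]
    - [0, [50, 120, 0], 5]

```text
t: 1.43
ee_pos: [462.5, -154.5, 281.1]
orientation: [-2.214, -2.228, 0.001]
ft_force: [-0.0, 0.3, 0.1]
width: 87.6
grasp_force: 0.0
```

```bash
python3 - <<'E'
from h import *
import pickle
o=ctrl.get_obs(); im=ctrl.get_image("wrist"); print(o["t"],o["ee_pos"].round(1),o["orientation"].round(4),o["qpos"].round(2)); pickle.dump(o,open("w1.pkl","wb"))
cv2.imwrite("pics/w1.png",im)
E
```

```text
1.4333 [ 462.5 -154.5  281.1] [-2.2140e+00 -2.2283e+00  8.0000e-04] [-0.35  0.14  1.86 -0.    1.14 -0.35]
```

View pics/w1.png

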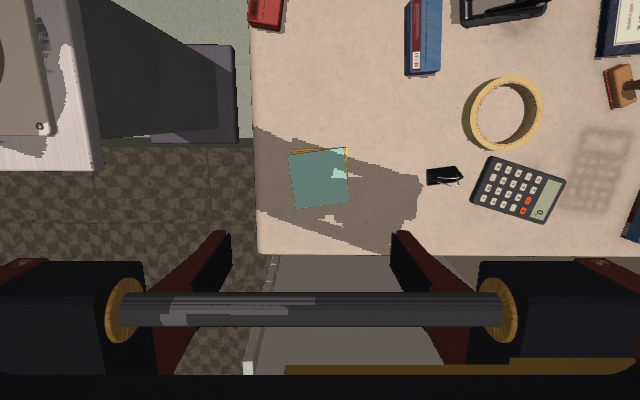

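Pad top corners at (288,155), (346,148), (350,202), (296,209). The red and blue cartons are at the top. Now view the press.

servo_tool:
  plan:
    - [0, [0, 40, 10], 0]
    - [0, [0, 80, 20], 0]
    - [0, [0, 120, 30], 0]
    - [0, [0, 160, 40], 0]
    - [0, [0, 200, 40], 0]
    - [0, [0, 240, 40], 0]
    - [0, [0, 280, 40], 0]
    - [0, [0, 320, 40], 0]
    - [0, [0, 340, 40], 0]
    - [0, [0, 340, 40], 0]

```text
t: 2.32
ee_pos: [463.0, 186.8, 321.1]
orientation: [-2.215, -2.228, -0.001]
ft_force: [0.1, 0.5, -0.2]
width: 87.7
grasp_force: 0.0
```

servo_tool:
  plan:
    - [0, [0, 0, 0], 0]
    - [0, [0, 0, 0], 0]

```text
t: 2.48
ee_pos: [462.8, 183.3, 321.0]
orientation: [2.218, 2.224, -0.001]
ft_force: [0.0, -0.5, -0.1]
width: 87.9
grasp_force: 0.0
```

```bash
python3 - <<'E'
from h import *
import pickle
o=pickle.load(open("w1.pkl","rb")); C=cam("wrist",o)
for u,v in [(288,155),(346,148),(350,202),(296,209)]: print("pad",px2w(C,u,v,23).round(1))
for u,v in [(248,27),(280,30),(285,0)]: print("red",px2w(C,u,v,28).round(1))
for u,v in [(405,73),(437,75),(442,0)]: print("blue",px2w(C,u,v,28).round(1))
o=ctrl.get_obs(); im=ctrl.get_image("wrist"); print(o["t"],o["ee_pos"].round(1)); pickle.dump(o,open("w2.pkl","wb"))
cv2.imwrite("pics/w2.png",im)
cv2.imwrite("pics/w2v.png",cv2.resize(im[0:300,160:560],None,fx=2,fy=2,interpolation=cv2.INTER_CUBIC))
E
```

```text
pad [ 430.8 -131.1   23. ]
pad [ 508.7 -121.4   23. ]
pad [ 516.7 -196.2   23. ]
pad [ 441.  -206.7   23. ]
red [384.9  23.1  28. ]
red [423.5  20.   28. ]
red [430.1  52.2  28. ]
blue [578.8 -28.   28. ]
blue [619.  -30.1  28. ]
blue [616.1  52.9  28. ]
2.4833 [462.8 183.3 321. ]
```

View pics/w2v.png

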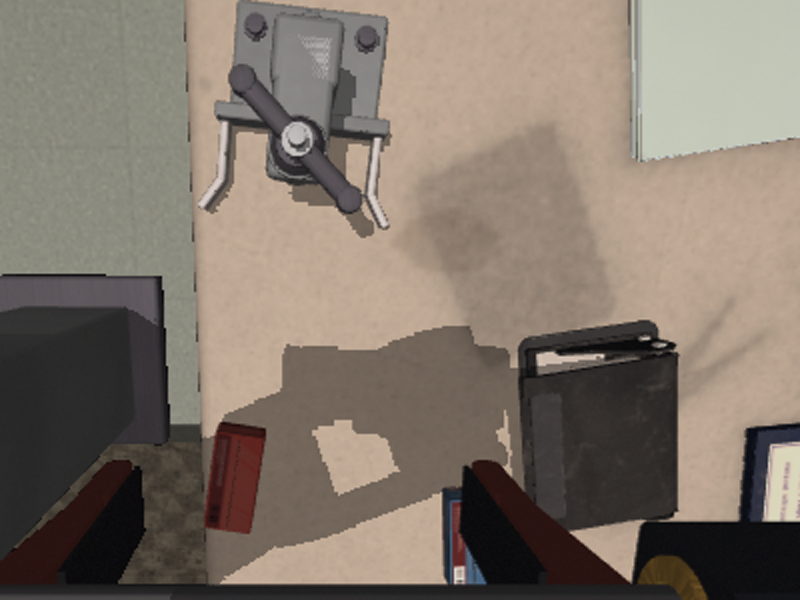

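```bash
cat > fit.py <<'E'
from h import *
import pickle
from scipy.optimize import least_squares
C=cam("wrist",pickle.load(open("w2.pkl","rb")))
P=[((22,59,32),(268,58)),((22,-59,32),(354.5,68)),((-38,68,22),(262.5,103.5)),((-38,-68,22),(352,112.5))]
K=[(281,39),(334.5,100)]
def tf(p,x):
    c,s=np.cos(p[2]),np.sin(p[2]); return [p[0]+c*x[0]-s*x[1],p[1]+s*x[0]+c*x[1],x[2]]
def res(p):
    r=[w2px(C,tf(p,a))-b for a,b in P]
    q=p[3]
    for s,b in zip((1,-1),K): r.append(w2px(C,tf(p,(s*42*np.cos(q),-s*42*np.sin(q),120)))-b)
    return np.concatenate(r)
best=min((least_squares(res,[460,320,np.pi/2,q]) for q in (2.,3.,4.,5.)),key=lambda s:s.cost)
p=best.x; print("press",p[:2].round(1),"yaw deg",np.degrees(p[2]).round(2),"q",p[3].round(3), (p[3]-np.pi).round(3),"res",best.fun.round(1))
print("stop",tf(p,(22,0,0)),"mouth",tf(p,(-38,0,0)),"padgoal",tf(p,(-19,0,0)))
print("push dir",np.cos(p[2]),np.sin(p[2]))
print("stub px -> own at z 141..130", [px2w(C,308.5,66.5,z).round(1) for z in (141,132)])
E
python3 fit.py
```

```text
press [459.9 305.3] yaw deg 84.35 q 5.43 2.288 res [-0.7 -0.3  0.  -0.9 -3.3  0.5  2.2  1.4  1.1  0.3  0.3 -0.6]
stop [np.float64(462.1044182762132), np.float64(327.1790719350213), 0] mouth [np.float64(456.19768511368096), np.float64(267.47052561754134), 0] padgoal [np.float64(458.06815061514953), np.float64(286.37823195141), 0]
push dir 0.09844555270887019 0.995142438624665
stub px -> own at z 141..130 [array([459.5, 305.7, 141. ]), array([459.4, 307. , 132. ])]
```

The enlarged wrist view shows the press head-on: knobs (242,78) and (349,200), rail tips (205,207) and (384,225), stop front edge (216,116) to (389,136), red carton near (236,478). So handle q ≈ 2.29, and the press axis lies at 84.4°. The 88 mm opening takes the 82 mm pad, so I'll carry it past the cartons, then push it home.

servo_tool:
  plan:
    - [0, [0, -40, 0], 1]
    - [0, [2, -80, 0], 2]
    - [0, [4, -120, 0], 4]
    - [0, [6, -160, 0], 5]
    - [0, [8, -200, 0], 6]
    - [0, [10, -240, -15], 7.4]
    - [0, [12, -280, -35], 7.4]
    - [0, [13, -318, -50], 7.4]
    - [0, [14, -350, -75], 7.4]
    - [0, [14, -367, -110], 7.4]

```text
t: 3.37
ee_pos: [477.4, -187.8, 212.8]
orientation: [2.07, 2.355, 0.002]
ft_force: [0.5, -0.1, 0.3]
width: 88.0
grasp_force: 0.0
```

servo_tool:
  plan:
    - [0, [0, 0, -40], 0]
    - [0, [0, 0, -61], 0]
    - [0, [0, 0, -61], 0]
    - [0, [0, 0, -61], 0]

```text
t: 3.7
ee_pos: [475.3, -183.2, 149.9]
orientation: [-2.07, -2.36, 0.001]
ft_force: [1.2, -1.2, 0.7]
width: 88.1
grasp_force: 0.0
```

```bash
python3 - <<'E'
from h import *
import pickle
o=ctrl.get_obs(); im=ctrl.get_image("wrist"); print(o["t"],o["ee_pos"].round(1),o["orientation"].round(4),o["qpos"].round(2)); pickle.dump(o,open("w3.pkl","wb"))
cv2.imwrite("pics/w3.png",im)
cv2.imwrite("pics/w3v.png",cv2.resize(im[100:350,180:500],None,fx=2.4,fy=2.4,interpolation=cv2.INTER_CUBIC))
E
```

```text
3.7 [ 475.3 -183.2  149.9] [-2.0699e+00 -2.3602e+00  1.4000e-03] [-0.39  0.35  1.93 -0.    0.86 -0.52]
```

View pics/w3v.png

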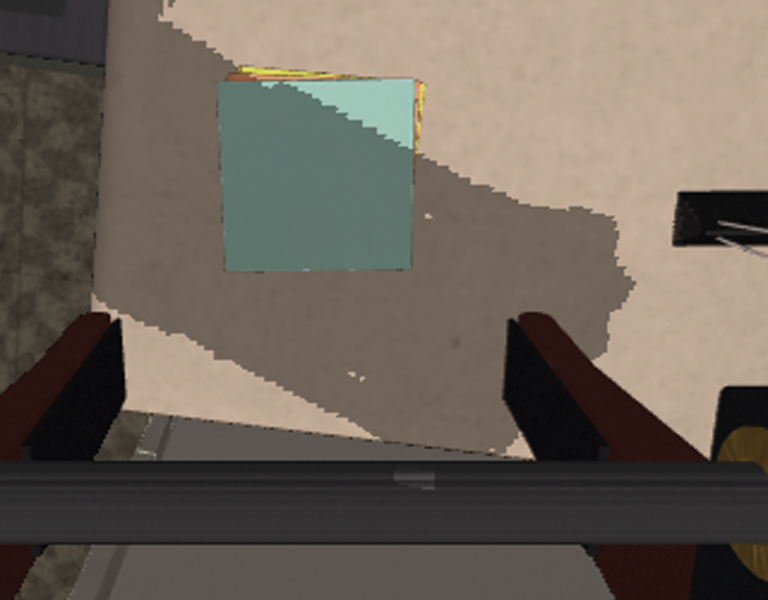

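```bash
python3 - <<'E'
from h import *
import pickle
o=pickle.load(open("w3.pkl","rb")); C=cam("wrist",o); Rm=R.from_rotvec(o["orientation"]).as_matrix()
print("yaw",np.degrees(np.arctan2(Rm[1,0],Rm[0,0])))
for n,u,v,z in [("TL",218,83,23),("TR",414,79,23),("BR",411,269,23),("BL",225,271,23),("yelR",425,85,7),("yelR2",420,150,7),("yelTL",240,66,7),("yelTR",345,76,7),("orTL",228,78,15)]:
    w=px2w(C,180+u/2.4,100+v/2.4,z); print(n,w.round(1),"tool xy",(Rm.T@(w-o["ee_pos"]))[:2].round(1))
E
```

```text
yaw 97.4985725614895
TL [ 430.7 -131.9   23. ] tool xy [ 56.5 -37.3]
TR [ 504.9 -120.8   23. ] tool xy [57.9 37.7]
BR [ 515.9 -195.7   23. ] tool xy [-17.9  38.9]
BL [ 440.8 -206.4   23. ] tool xy [-18.6 -37. ]
yelR [ 511.8 -122.9    7. ] tool xy [54.9 44.3]
yelR2 [ 514.1 -149.1    7. ] tool xy [28.6 43.2]
yelTL [ 436.9 -125.1    7. ] tool xy [ 62.5 -30.2]
yelTR [ 479.2 -123.5    7. ] tool xy [58.5 12. ]
orTL [ 433.4 -130.    15. ] tool xy [ 58.1 -34.3]
```

The enlarged view shows the teal top layer, corners (218,83), (414,79), (411,269) and (225,271). The yellow bottom layer sticks out on the right to x≈425. The fingers straddle it after a 1.5 mm shift and a turn of about -2°.

servo_tool:
  plan:
    - [0, [1.5, 0, -35], -2]
    - [0, [1.5, 0, -70], -2]
    - [0, [1.5, 0, -95], -2]
    - [0, [1.5, 0, -105], -2]
    - [0, [1.5, 0, -110], -2]
    - [0, [1.5, 0, -110], -2]

```text
t: 4.25
ee_pos: [479.0, -182.5, 41.1]
orientation: [2.109, 2.327, 0.001]
ft_force: [0.3, 0.7, 0.8]
width: 88.1
grasp_force: 0.0
```

servo_tool:
  plan:
    - [0, [0, 0, -4], 0]
    - [0, [0, 0, -8], 0]
    - [0, [0, 0, -12], 0]
    - [0, [0, 0, -12], 0]

```text
t: 4.58
ee_pos: [478.2, -182.2, 28.4]
orientation: [2.109, 2.328, 0.0]
ft_force: [-0.1, 0.6, -0.0]
width: 87.8
grasp_force: 0.0
```

servo_tool:
  plan:
    - [0, [0, 0, -4], 0]
    - [0, [0, 0, -8], 0]
    - [0, [0, 0, -10], 0]
    - [0, [0, 0, -10], 0]

```text
t: 4.92
ee_pos: [477.7, -182.0, 17.7]
orientation: [-2.109, -2.327, 0.001]
ft_force: [-0.3, -1.1, 0.0]
width: 87.8
grasp_force: 0.0
```

servo_tool:
  plan:
    - [0.05, [0, 0, 0], 0]
    - [0.1, [0, 0, 0], 0]
    - [0.3, [0, 0, 0], 0]
    - [0.3, [0, 0, 0], 0]
    - [0.3, [0, 0, 0], 0]
    - [0.3, [0, 0, 0], 0]

```text
t: 5.42
ee_pos: [478.2, -182.2, 18.4]
orientation: [2.11, 2.328, 0.0]
ft_force: [-0.0, 0.4, 0.0]
width: 61.8
grasp_force: 0.0
```

```bash
python3 - <<'E'
from h import *
import pickle
o=ctrl.get_obs(); im=ctrl.get_image("wrist"); print(o["t"],o["ee_pos"].round(1),o["width"],o["grasp_force"]); pickle.dump(o,open("w4.pkl","wb"))
cv2.imwrite("pics/w4.png",im[:, 120:540])
C=cam("wrist",o); print(w2px(C,o["ee_pos"]-[0,0,14])-[120,0])
E
```

```text
5.4167 [ 478.2 -182.2   18.4] 61.772976450974554 0.0
[191.86328515 236.04079931]
```

View pics/w4.png

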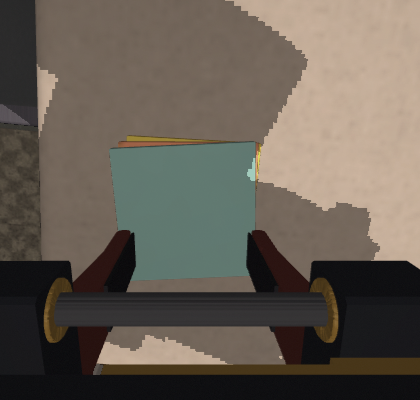

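```bash
python3 - <<'E'
from h import *
import pickle
o=pickle.load(open("w4.pkl","rb")); C=cam("wrist",o); Rm=R.from_rotvec(o["orientation"]).as_matrix()
for n,u,v in [("TL",110,148),("TR",255,142),("BL",134,280),("BR",249,277),("ledge",119,225),("redge",256,225)]:
    w=px2w(C,120+u,v,23); print(n,w.round(1),"tool xy",(Rm.T@(w-o["ee_pos"]))[:2].round(1))
for x in (-10,0,10):
  for y in (31,44.5):
    for z in (-5,14): print(x,y,z,w2px(C,o["ee_pos"]+Rm@[x,y,z])-[120,0])
im=cv2.imread("pics/w4.png"); cv2.imwrite("pics/w4v.png",cv2.resize(im[200:300,80:300],None,fx=3.6,fy=3.6,interpolation=cv2.INTER_CUBIC))
E
```

```text
TL [ 430.6 -131.    23. ] tool xy [ 55.6 -42.4]
TR [ 504.8 -120.8   23. ] tool xy [58.5 32.5]
BL [ 446.8 -205.3   23. ] tool xy [-19.9 -33.5]
BR [ 512.6 -197.    23. ] tool xy [-18.1  32.9]
ledge [ 436.8 -172.6   23. ] tool xy [ 13.6 -40.2]
redge [ 512.  -165.3   23. ] tool xy [13.5 35.3]
-10 31 -5 [246.50067455 264.39975753]
-10 31 14 [241.32914795 250.96107348]
-10 44.5 -5 [270.24561913 264.36377453]
-10 44.5 14 [262.86791754 250.92734532]
0 31 -5 [247.26640886 248.03492998]
0 31 14 [241.95568602 235.96156258]
0 44.5 -5 [271.35177738 247.99695003]
0 44.5 14 [263.77418715 235.92616661]
10 31 -5 [248.05441207 231.19418437]
10 31 14 [242.59870794 220.56742354]
10 44.5 -5 [272.49010762 231.15410569]
10 44.5 14 [264.70430216 220.53028309]
```

View pics/w4v.png

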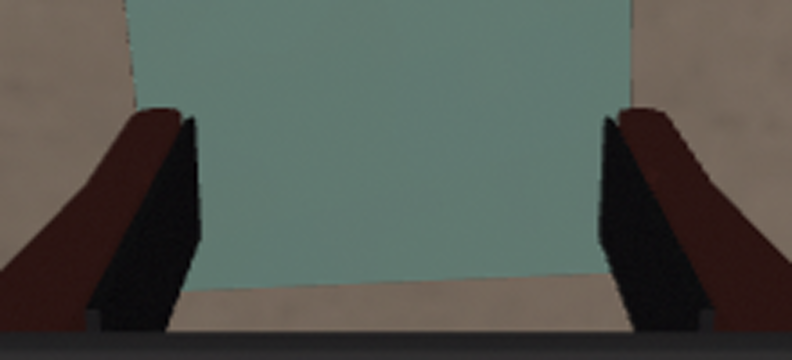

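The 9th view shows the fingers over the pad's edges. The pad hasn't moved, so they are probably sitting on or just above the teal top. I'll probe gently.

servo_tool:
  plan:
    - [0.3, [0, 0, -1], 0]
    - [0.3, [0, 0, -1], 0]

```text
t: 5.63
ee_pos: [478.0, -182.1, 17.2]
orientation: [-2.11, -2.328, 0.0]
ft_force: [0.1, -0.3, -0.1]
width: 61.5
grasp_force: 0.0
```

servo_tool:
  plan:
    - [0.3, [0, 0, -1], 0]
    - [0.3, [0, 0, -1], 0]

```text
t: 5.8
ee_pos: [478.0, -182.1, 16.1]
orientation: [-2.11, -2.328, 0.0]
ft_force: [-0.5, -0.3, -0.5]
width: 61.5
grasp_force: 0.0
```

servo_tool:
  plan:
    - [0.3, [0, 0, -1], 0]
    - [0.3, [0, 0, -1], 0]

```text
t: 5.97
ee_pos: [478.1, -182.1, 16.0]
orientation: [-2.11, -2.328, 0.0]
ft_force: [-3.3, 2.4, 10.4]
width: 61.5
grasp_force: 5.4
```

servo_tool:
  plan:
    - [0.3, [0, 0, -0.7], 0]
    - [0.3, [0, 0, -0.7], 0]

```text
t: 6.13
ee_pos: [478.1, -182.2, 15.9]
orientation: [2.11, 2.328, -0.0]
ft_force: [-4.7, 2.1, 19.1]
width: 61.3
grasp_force: 9.7
```

servo_tool:
  plan:
    - [0.3, [0, 0, 10], 0]
    - [0, [0, 0, 20], 0]
    - [0, [0, 0, 20], 0]
    - [0, [0, 0, 20], 0]
    - [0, [0, 0, 20], 0]
    - [0, [0, 0, 12], 0]
    - [0, [0, 0, 4], 0]
    - [0, [0, 0, 2], 0]
    - [0, [0, 0, 2], 0]

```text
t: 6.88
ee_pos: [477.1, -181.7, 15.1]
orientation: [-2.108, -2.326, 0.001]
ft_force: [-0.4, -0.2, 0.4]
width: 87.9
grasp_force: 0.0
```

servo_tool:
  plan:
    - [0, [0, 0, -1.5], 0]
    - [0, [0, 0, -1.5], 0]

```text
t: 7.05
ee_pos: [477.9, -182.1, 14.7]
orientation: [-2.109, -2.327, 0.0]
ft_force: [0.3, 0.1, 0.7]
width: 88.0
grasp_force: 0.0
```

servo_tool:
  plan:
    - [0, [0, 0, -1.5], 0]
    - [0, [0, 0, -1.5], 0]

```text
t: 7.22
ee_pos: [478.1, -182.1, 13.5]
orientation: [2.11, 2.328, 0.0]
ft_force: [0.4, -0.2, 0.2]
width: 87.8
grasp_force: 0.0
```

The fingertips are really about 7 mm behind the reported TCP, since contact with the pad top came at TCP z=16. So I need to go about 17 mm lower.

servo_tool:
  plan:
    - [0, [0, 0, -3], 0]
    - [0, [0, 0, -6], 0]
    - [0, [0, 0, -8], 0]
    - [0, [0, 0, -8], 0]

```text
t: 7.55
ee_pos: [477.8, -182.0, 5.1]
orientation: [-2.109, -2.327, 0.0]
ft_force: [0.2, 0.9, 0.8]
width: 87.5
grasp_force: 0.0
```

servo_tool:
  plan:
    - [0, [0, 0, -3], 0]
    - [0, [0, 0, -6], 0]
    - [0, [0, 0, -7], 0]
    - [0, [0, 0, -7], 0]

```text
t: 7.88
ee_pos: [477.9, -182.0, -1.8]
orientation: [-2.109, -2.327, 0.0]
ft_force: [0.0, 0.8, 0.2]
width: 88.0
grasp_force: 0.0
```

servo_tool:
  plan:
    - [0.05, [0, 0, 0], 0]
    - [0.1, [0, 0, 0], 0]
    - [0.2, [0, 0, 0], 0]
    - [0.2, [0, 0, 0], 0]
    - [0.2, [0, 0, 0], 0]

```text
t: 8.3
ee_pos: [478.1, -182.1, -1.3]
orientation: [2.11, 2.328, -0.0]
ft_force: [-1.2, -0.5, -0.4]
width: 76.8
grasp_force: 30.0
```

Pad gripped at 30 N. Lift it, carry it past the cartons, and lower it in front of the mouth.

servo_tool:
  plan:
    - [0.2, [0, 0, 15], 0]
    - [0.2, [3, 5, 42], 0]
    - [0.2, [12, 40, 48], 0]
    - [0.2, [20, 80, 48], -2]
    - [0.2, [26, 119, 48], -4]
    - [0.2, [26, 159, 48], -6]
    - [0.2, [24, 199, 48], -8]
    - [0.2, [16, 238, 48], -10]
    - [0.2, [2, 275, 48], -11.2]
    - [0.2, [-14, 312, 48], -11.2]

```text
t: 9.13
ee_pos: [464.1, 131.8, 46.7]
orientation: [2.328, 2.109, 0.002]
ft_force: [0.7, 0.2, -1.1]
width: 77.0
grasp_force: 30.0
```

servo_tool:
  plan:
    - [0.2, [-12, 30, 0], 0]
    - [0.2, [-17, 46, 0], 0]
    - [0.2, [-17, 46, -10], 0]
    - [0.2, [-17, 46, -20], 0]
    - [0.2, [-17, 46, -20], 0]
    - [0.2, [-17, 46, -20], 0]

```text
t: 9.63
ee_pos: [446.7, 174.6, 25.6]
orientation: [-2.328, -2.109, 0.003]
ft_force: [0.5, 0.4, -1.4]
width: 77.2
grasp_force: 30.0
```

```bash
python3 - <<'E'
from h import *
import pickle
o=ctrl.get_obs(); im=ctrl.get_image("wrist"); Rm=R.from_rotvec(o["orientation"]).as_matrix()
print(o["t"],o["ee_pos"].round(1),o["width"],o["grasp_force"],np.degrees(np.arctan2(Rm[1,0],Rm[0,0])),o["qpos"].round(2)); pickle.dump(o,open("w5.pkl","wb"))
cv2.imwrite("pics/w5.png",im[:, 100:540])
E
```

```text
9.6333 [446.7 174.6  25.6] 77.22107200872036 29.9935260658458 84.34900438158358 [ 0.35  0.54  2.04 -0.    0.56  0.45]
```

View pics/w5.png

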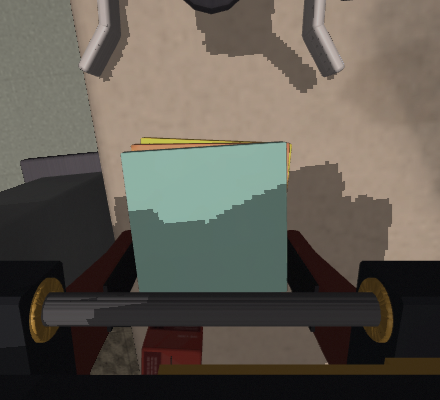

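The wrist view shows the pad held between the rails' lines: tips at (90,70) and (332,72), pad top corners (122,153) and (287,142). Checking centring numerically.

```bash
python3 - <<'E'
from h import *
import pickle
o=pickle.load(open("w5.pkl","rb")); C=cam("wrist",o); Rm=R.from_rotvec(o["orientation"]).as_matrix()
f=lambda w:(Rm.T@(w-o["ee_pos"]))[:2].round(1)
p=np.array([459.9,305.3]);a=np.radians(84.35);ex=np.array([np.cos(a),np.sin(a)]);ey=np.array([-ex[1],ex[0]])
own=lambda w:(np.dot(w[:2]-p,ex).round(1),np.dot(w[:2]-p,ey).round(1))
print("tcp own",own(o["ee_pos"]))
for n,u,v,z in [("tipL",90,70,22),("tipR",332,71,22),("railL",112,15,22),("railR",316,15,22),("TL",122,153,50),("TR",287,142,50),("yTL",141,138,35),("yTR",291,146,35)]:
    w=px2w(C,100+u,v,z); print(n,w.round(1),"tool",f(w),"own",own(w))
E
```

```text
tcp own (np.float64(-131.4), np.float64(0.3))
tipL [393.9 274.5  22. ] tool [ 94.2 -62.4] own (np.float64(-37.1), np.float64(62.7))
tipR [516.9 261.6  22. ] tool [93.5 61.3] own (np.float64(-37.9), np.float64(-61.1))
railL [409.6 298.2  22. ] tool [119.4 -49.1] own (np.float64(-12.0), np.float64(49.3))
railR [509.2 288.1  22. ] tool [119.1  51. ] own (np.float64(-12.3), np.float64(-50.8))
TL [411.1 233.3  50. ] tool [ 54.9 -41.3] own (np.float64(-76.5), np.float64(41.5))
TR [486.3 230.7  50. ] tool [59.7 33.9] own (np.float64(-71.7), np.float64(-33.6))
yTL [417.4 238.6  35. ] tool [ 60.8 -35.4] own (np.float64(-70.6), np.float64(35.7))
yTR [491.6 227.1  35. ] tool [56.7 39.5] own (np.float64(-74.7), np.float64(-39.3))
```

servo_tool:
  plan:
    - [0.2, [0, 0, -12], 0]
    - [0.2, [0, 0, -22], 0]
    - [0.2, [0, 0, -26], 0]
    - [0.2, [0, 0, -26.5], 0]
    - [0.2, [0, 0, -26.5], 0]

```text
t: 10.1
ee_pos: [447.0, 175.4, -0.2]
orientation: [-2.327, -2.11, 0.001]
ft_force: [-0.5, 0.2, -0.8]
width: 77.0
grasp_force: 30.0
```

servo_tool:
  plan:
    - [0.2, [1, 10, 0], 0]
    - [0.2, [2, 20, 0], 0]
    - [0.2, [3, 30, 0], 0]
    - [0.2, [4, 40, 0], 0]
    - [0.2, [5, 51, 0], 0]
    - [0.2, [5, 51, 0], 0]
    - [0.2, [5, 51, 0], 0]

```text
t: 10.68
ee_pos: [452.1, 227.9, 0.1]
orientation: [2.325, 2.113, 0.001]
ft_force: [-0.1, -0.0, -1.4]
width: 77.0
grasp_force: 30.0
```

servo_tool:
  plan:
    - [0.1, [0, 0, 0], 0]
    - [0, [0, 0, 0], 0]
    - [0, [0, 0, 0], 0]
    - [0, [0, 0, 0], 0]

```text
t: 11.02
ee_pos: [452.1, 226.5, 0.1]
orientation: [-2.327, -2.11, 0.0]
ft_force: [0.1, 0.4, 0.3]
width: 87.4
grasp_force: 0.0
```

servo_tool:
  plan:
    - [0, [0, 0, 15], 0]
    - [0, [0, 0, 32], 0]
    - [0.3, [-2, -22, 34], 0]
    - [0.55, [-4.5, -46, 34], 0]
    - [0.55, [-4.5, -46, 34], 0]
    - [0.55, [-4.5, -46, 16], 0]
    - [0.55, [-4.5, -46, 1], 0]
    - [0.55, [-4.5, -46, 1], 0]

```text
t: 11.68
ee_pos: [446.4, 180.3, -0.7]
orientation: [-2.327, -2.109, 0.005]
ft_force: [0.2, 0.0, -0.5]
width: 51.4
grasp_force: 0.0
```

servo_tool:
  plan:
    - [0.55, [1, 10, 0], 0]
    - [0.55, [2, 18, 0], 0]
    - [0.55, [2.5, 26, 0], 0]
    - [0.55, [3.5, 34, 0], 0]
    - [0.55, [4, 40, 0], 0]
    - [0.55, [4.4, 45, 0], 0]
    - [0.55, [4.4, 45, 0], 0]
    - [0.55, [4.4, 45, 0], 0]

```text
t: 12.35
ee_pos: [452.0, 226.3, 1.2]
orientation: [2.326, 2.112, 0.001]
ft_force: [-0.3, -0.1, 0.0]
width: 40.0
grasp_force: 0.0
```

```bash
cat > own.py <<'E'
from h import *
p=np.array([459.9,305.3]);a=np.radians(84.35);ex=np.array([np.cos(a),np.sin(a)]);ey=np.array([-ex[1],ex[0]])
own=lambda w:(np.dot(np.array(w)[:2]-p,ex).round(1),np.dot(np.array(w)[:2]-p,ey).round(1))
def tealedge(o,im,ztop=23):
    "teal top layer: contour corners in press own frame"
    hsv=cv2.cvtColor(im,cv2.COLOR_BGR2HSV); m=cv2.inRange(hsv,(70,25,40),(100,140,255))
    c=max(cv2.findContours(m,cv2.RETR_EXTERNAL,cv2.CHAIN_APPROX_SIMPLE)[0],key=cv2.contourArea)
    C=cam("wrist",o); q=cv2.approxPolyDP(c,4,True)[:,0]
    return cv2.contourArea(c),[(tuple(u),own(px2w(C,*map(float,u),ztop))) for u in q]
E
python3 - <<'E'
from own import *
o=ctrl.get_obs(); im=ctrl.get_image("wrist"); print(o["t"],o["ee_pos"].round(1),own(o["ee_pos"]),o["ft_force"].round(1))
cv2.imwrite("pics/w6.png",im)
for r in tealedge(o,im)[1]: print(r)
E
```

```text
12.35 [452.  226.3   1.2] (np.float64(-79.4), np.float64(0.1)) [-0.3 -0.1  0. ]
((np.int32(224), np.int32(75)), (np.float64(9.1), np.float64(38.9)))
((np.int32(239), np.int32(236)), (np.float64(-65.9), np.float64(36.6)))
((np.int32(389), np.int32(232)), (np.float64(-63.8), np.float64(-38.0)))
((np.int32(392), np.int32(182)), (np.float64(-38.6), np.float64(-37.9)))
((np.int32(359), np.int32(154)), (np.float64(-25.3), np.float64(-21.6)))
((np.int32(259), np.int32(154)), (np.float64(-25.3), np.float64(25.0)))
((np.int32(248), np.int32(149)), (np.float64(-23.0), np.float64(30.0)))
((np.int32(239), np.int32(134)), (np.float64(-16.2), np.float64(33.8)))
((np.int32(233), np.int32(75)), (np.float64(9.1), np.float64(34.9)))
```

Teal trailing edge at own x≈-65, so about 8 mm remains. I'll finish with closed fingers, gripper yawed 20° so its body clears the knob.

servo_tool:
  plan:
    - [0.55, [-1, -10, 0], 0]
    - [0.8, [-2.2, -22, 0], 0]
    - [1, [-2.2, -22, 0], -7]
    - [1, [-2.2, -22, 0], -14]
    - [1, [-2.2, -22, 0], -20]
    - [1, [-2.2, -22, 0], -20]
    - [1, [-1.2, -12, 0], -20]
    - [1, [-0.5, -5, 0], -20]
    - [1, [0, 0, 0], -20]
    - [1, [0, 0, 0], -20]

```text
t: 13.23
ee_pos: [452.4, 227.1, 1.2]
orientation: [2.656, 1.678, 0.001]
ft_force: [0.1, 0.1, 0.4]
width: 0.2
grasp_force: 0.0
```

servo_tool:
  plan:
    - [1, [0.1, 1.5, 0], 0]
    - [1, [0.3, 3, 0], 0]
    - [1, [0.3, 3, 0], 0]

```text
t: 13.48
ee_pos: [452.1, 229.0, 1.0]
orientation: [-2.657, -1.676, 0.001]
ft_force: [-0.2, 0.0, -0.2]
width: 0.3
grasp_force: 0.0
```

servo_tool:
  plan:
    - [1, [0.1, 1, 0], 0]
    - [1, [0.2, 2, 0], 0]
    - [1, [0.2, 2, 0], 0]

```text
t: 13.73
ee_pos: [452.5, 230.9, 1.1]
orientation: [-2.658, -1.675, 0.0]
ft_force: [-1.1, -0.2, 0.6]
width: 0.3
grasp_force: 0.1
```

servo_tool:
  plan:
    - [1, [0.1, 1, 0], 0]
    - [1, [0.2, 2, 0], 0]
    - [1, [0.2, 2, 0], 0]

```text
t: 13.98
ee_pos: [452.7, 232.7, 1.1]
orientation: [2.657, 1.675, -0.001]
ft_force: [0.7, -2.5, 0.0]
width: 0.7
grasp_force: 1.4
```

servo_tool:
  plan:
    - [1, [0.1, 1, 0], 0]
    - [1, [0.1, 1, 0], 0]

```text
t: 14.15
ee_pos: [452.6, 233.1, 1.0]
orientation: [2.657, 1.675, -0.002]
ft_force: [1.1, -7.7, 1.4]
width: 0.3
grasp_force: 3.6
```

```bash
python3 - <<'E'
from own import *
o=ctrl.get_obs(); im=ctrl.get_image("wrist"); print(o["t"],o["ee_pos"].round(1),own(o["ee_pos"]),o["ft_force"].round(1))
cv2.imwrite("pics/w7.png",im)
for r in tealedge(o,im)[1]: print(r)
E
```

```text
14.15 [452.6 233.1   1. ] (np.float64(-72.6), np.float64(0.2)) [ 1.1 -7.7  1.4]
((np.int32(273), np.int32(73)), (np.float64(17.0), np.float64(-14.0)))
((np.int32(298), np.int32(141)), (np.float64(-14.1), np.float64(-14.0)))
((np.int32(362), np.int32(166)), (np.float64(-35.2), np.float64(-38.1)))
((np.int32(324), np.int32(54)), (np.float64(16.5), np.float64(-37.4)))
```

servo_tool:
  plan:
    - [1, [0.1, 1, 0], 0]
    - [1, [0.1, 1, 0], 0]

```text
t: 14.37
ee_pos: [452.5, 233.3, 1.0]
orientation: [2.656, 1.675, -0.004]
ft_force: [2.9, -12.3, 2.8]
width: 0.7
grasp_force: 5.8
```

servo_tool:
  plan:
    - [1, [-1, -10, 0], 0]
    - [1, [-3, -30, 0], 0]
    - [1, [-6, -60, 0], 0]
    - [1, [-7, -70, 30], 0]
    - [1, [-7, -70, 60], 0]
    - [1, [-7, -70, 90], 0]
    - [1, [-7, -70, 110], 0]
    - [1, [-7, -70, 110], 0]

```text
t: 15.03
ee_pos: [448.5, 165.5, 114.9]
orientation: [2.657, 1.673, 0.012]
ft_force: [0.7, -1.1, -1.1]
width: 0.4
grasp_force: 0.0
```

```bash
python3 - <<'E'
from own import *
o=ctrl.get_obs(); im=ctrl.get_image("wrist"); print(o["t"],o["ee_pos"].round(1),own(o["ee_pos"]),o["ft_force"].round(1),o["qpos"].round(2))
cv2.imwrite("pics/w8.png",im)
hsv=cv2.cvtColor(im,cv2.COLOR_BGR2HSV); C=cam("wrist",o)
inv=lambda x,y,z:w2px(C,[*(p+ex*x+ey*y),z]).round(1)
print("predicted px: stop ends",inv(22,59,32),inv(22,-59,32),"tips",inv(-38,62,22),inv(-38,-62,22),"stub",inv(0,0,142))
for r in tealedge(o,im)[1]: print(r)
cv2.imwrite("pics/w8v.png",cv2.resize(im[0:280,140:500],None,fx=2.1,fy=2.1,interpolation=cv2.INTER_CUBIC))
E
```

```text
15.0333 [448.5 165.5 114.9] (np.float64(-140.2), np.float64(-2.4)) [ 0.7 -1.1 -1.1] [0.33 0.36 2.02 0.   0.74 0.77]
predicted px: stop ends [155.2  31.9] [307.9 -32.2] tips [192.1 114.3] [338.5  56.9] stub [183.9 -44.5]
((np.int32(298), np.int32(35)), (np.float64(-13.2), np.float64(-38.0)))
((np.int32(284), np.int32(38)), (np.float64(-11.5), np.float64(-27.4)))
((np.int32(262), np.int32(25)), (np.float64(2.3), np.float64(-15.1)))
((np.int32(258), np.int32(47)), (np.float64(-10.6), np.float64(-6.6)))
((np.int32(236), np.int32(56)), (np.float64(-10.7), np.float64(11.7)))
((np.int32(212), np.int32(52)), (np.float64(-1.8), np.float64(27.7)))
((np.int32(195), np.int32(31)), (np.float64(15.8), np.float64(33.7)))
((np.int32(190), np.int32(33)), (np.float64(15.8), np.float64(37.8)))
((np.int32(231), np.int32(128)), (np.float64(-58.6), np.float64(36.8)))
((np.int32(318), np.int32(94)), (np.float64(-58.1), np.float64(-38.0)))
```

```bash
cat > grid.py <<'E'
from own import *
def grid(C,im,z,xs,ys):
    hsv=cv2.cvtColor(cv2.GaussianBlur(im,(3,3),0),cv2.COLOR_BGR2HSV)
    for x in xs:
        s=""
        for y in ys:
            u,v=np.rint(w2px(C,[*(p+ex*x+ey*y),z])).astype(int)
            if not(0<=u<640 and 0<=v<400): s+=" "; continue
            h,S,V=hsv[v,u]
            s+= "T" if 70<=h<=100 and S>25 else "Y" if 20<=h<=35 and S>130 else "O" if h<20 and S>150 else "." if S>60 else "g"
        print(f"{x:4}",s)
E
python3 - <<'E'
from grid import *
import pickle
im=cv2.imread("pics/w8.png"); 
o=ctrl.get_obs(); C=cam("wrist",o)
print(o["ee_pos"].round(1))
print("z=8, y +60..-60 left to right"); grid(C,im,8,range(-50,-75,-1),range(60,-61,-2))
hsv=cv2.cvtColor(im,cv2.COLOR_BGR2HSV)
for y in (30,0,-30):
    print(y,[tuple(int(k) for k in hsv[tuple(np.rint(w2px(C,[*(p+ex*x+ey*y),8])).astype(int)[::-1])]) for x in range(-56,-70,-1)])
E
```

```text
[447.5 165.3 113. ]
z=8, y +60..-60 left to right
 -50 ggggggggggTTTTTTTTTTTTTTTTTTTTTTTTTTTTTTTTTTTTTTTTggggggggggg
 -51 ggggggggggTTTTTTTTTTTTTTTTTTTTTTTTTTTTTTTTTTTTTTTTggggggggggg
 -52 ggggggggggTTTTTTTTTTTTTTTTTTTTTTTTTTTTTTTTTTTTTTTTggggggggggg
 -53 ggggggggggTTTTTTTTTTTTTTTTTTTTTTTTTTTTTTTTTTTTTTTgggggggggggg
 -54 ggggggggggTTTTTTTTTTTTTTTTTTTTTTTTTTTTTTTTTTTTTTTTggggggggggg
 -55 ggggggggggTTTTTTTTTTTTTTTTTTTTTTTTTTTTTTTTTTTTTTTgggggggggggg
 -56 ggggggggggTTTTTTTTTTTTTTTTTTTTTTTTTTTTTTTTTTTTTTTTggggggggggg
 -57 ggggggggggTTTTTTTTTTTTTTTTTTTTTTTTTTTTTTTTTTTTTTTTggggggggggg
 -58 ggggggggggTTTTTTTTTTTTTTTTTTTTTTTTTTTgTTTTTTTgggggggggggggggg
 -59 ggggggggggTgTTTTTgTTTTTggTgTTgggggggggg...g......gggggggggggg
 -60 ggggggggggggggggggggggggggggggggggggg.........Y..gggggggggggg
 -61 ggggggggggggggggggggggggggggggggggggggg..g.......gggggggggggg
 -62 gggggggggggggggggggggggggggggggggggggggggggggg.gggggggggggggg
 -63 ggggggggggggggggggggggggggggggggggggggggggggggggggggggggggggg
 -64 ggggggggggggggggggggggggggggggggggggggggggggggggggggggggggggg
 -65 gggggggggggggggggggggggggggggggggggggggg
[... 563 characters left out ...]
ggggggggggggggggggggggggggggggggggggggggggggggggggggggggggggg
30 [(79, 51, 185), (78, 51, 185), (79, 51, 185), (79, 52, 183), (30, 26, 77), (14, 55, 106), (13, 55, 106), (14, 55, 107), (14, 58, 176), (14, 56, 173), (14, 57, 173), (14, 56, 172), (15, 56, 178), (15, 57, 180)]
0 [(79, 51, 186), (80, 51, 186), (79, 50, 174), (34, 23, 77), (14, 56, 105), (14, 53, 105), (13, 56, 109), (14, 57, 174), (15, 55, 180), (14, 57, 180), (14, 57, 180), (14, 56, 179), (14, 56, 178), (15, 56, 177)]
-30 [(79, 52, 187), (79, 50, 188), (12, 90, 93), (10, 141, 155), (22, 133, 98), (15, 90, 94), (13, 57, 171), (15, 57, 176), (14, 57, 176), (15, 57, 176), (15, 57, 174), (15, 57, 174), (15, 56, 173), (14, 56, 174)]
```

The pad is home: trailing edge at own x≈-58 to -62, centred and square. Now the handle. Rise over the axis, turn to yaw ≈133°, and lower the open fingers across the bar.

servo_tool:
  plan:
    - [0.5, [0, 0, 30], 7]
    - [0.5, [0, 0, 60], 14]
    - [0.5, [1, 20, 75], 21]
    - [0.5, [4, 50, 75], 28]
    - [0.5, [7, 85, 75], 35]
    - [0.5, [10, 115, 75], 42]
    - [0.5, [12.4, 140, 75], 49]
    - [0.5, [12.4, 140, 75], 56]
    - [0.5, [12.4, 140, 75], 63]
    - [0.5, [12.4, 140, 75], 69]

```text
t: 15.92
ee_pos: [457.3, 305.1, 184.0]
orientation: [-1.23, -2.889, 0.003]
ft_force: [-0.0, 0.5, 0.1]
width: 43.5
grasp_force: 0.0
```

servo_tool:
  plan:
    - [0.5, [0, 0, 0], 0]
    - [0.5, [0, 0, 0], 0]
    - [0.5, [0, 0, 0], 0]

```text
t: 16.17
ee_pos: [458.0, 304.6, 185.2]
orientation: [-1.246, -2.883, 0.002]
ft_force: [0.2, 0.8, -1.0]
width: 43.6
grasp_force: 0.0
```

```bash
python3 - <<'E'
from own import *
o=ctrl.get_obs(); im=ctrl.get_image("wrist"); Rm=R.from_rotvec(o["orientation"]).as_matrix()
print(o["t"],o["ee_pos"].round(1),own(o["ee_pos"]),np.degrees(np.arctan2(Rm[1,0],Rm[0,0])).round(2),o["width"],o["qpos"].round(2))
cv2.imwrite("pics/w9.png",im); C=cam("wrist",o)
q=2.288
for s in (1,-1):print("knob pred",w2px(C,[*(p+ex*s*42*np.cos(q)-ey*s*42*np.sin(q)),120]).round(1))
print("axis 120",w2px(C,[*p,120]).round(1),"TCP axis at 120",w2px(C,[*o["ee_pos"][:2],120]).round(1))
# dark bar cross-sections: columns of dark pixels by row
g=cv2.cvtColor(im,cv2.COLOR_BGR2GRAY)
for v in range(60,230,15): 
    print(v,"".join("#" if g[v,u]<75 else "+" if g[v,u]<110 else "." for u in range(240,400,3)))
E
```

```text
16.1667 [458.  304.6 185.2] (np.float64(-0.9), np.float64(1.9)) 133.25 43.59262358223878 [ 0.57  0.35  1.82  0.    0.97 -0.19]
knob pred [313.6 263.6]
knob pred [313.6 159.8]
axis 120 [313.6 213.9] TCP axis at 120 [311.1 212.9]
60 ............................+.........................
75 ......................................................
90 ......................................................
105 ..................................++++++..............
120 .........................+............................
135 ......#...........+...#...........+#####++##...+......
150 ...............+......####+..#####+..........+........
165 ....+++...............+++++##+...................+#+++
180 .....................+#+++#..................+........
195 ................+##+###+++####+......+++..............
210 ++++++++..++...+.+##+.......+##+++++###.#+##++++++++++
225 +++++++++++++.....+.++++++++++##+..+++++++++++++++++++
```

The bar appears where predicted, aligned with the fingers. Lower onto it and close.

servo_tool:
  plan:
    - [0.5, [1.5, 0.5, -30], 0]
    - [0.5, [1.5, 0.5, -55], 0]
    - [0.5, [1.5, 0.5, -66], 0]
    - [0.5, [1.5, 0.5, -73], 0]
    - [0.5, [1.5, 0.5, -78], 0]
    - [0.5, [1.5, 0.5, -78], 0]

```text
t: 16.72
ee_pos: [459.8, 305.3, 107.8]
orientation: [-1.243, -2.885, 0.001]
ft_force: [-0.1, -0.6, 0.4]
width: 43.9
grasp_force: 0.0
```

servo_tool:
  plan:
    - [0.7, [0, 0, 0], 0]
    - [0.9, [0, 0, 0], 0]
    - [1, [0, 0, 0], 0]
    - [1, [0, 0, 0], 0]
    - [1, [0, 0, 0], 0]

```text
t: 17.13
ee_pos: [459.5, 305.0, 108.6]
orientation: [-1.242, -2.886, 0.001]
ft_force: [-2.1, -2.4, 4.6]
width: 16.5
grasp_force: 30.0
```

servo_tool:
  plan:
    - [1, [0, 0, 0], 0]
    - [1, [0, 0, 0], 0]
    - [1, [0, 0, 0], 0]

```text
t: 17.38
ee_pos: [459.5, 305.0, 108.6]
orientation: [-1.242, -2.886, 0.001]
ft_force: [-2.4, -3.0, 6.2]
width: 15.7
grasp_force: 30.0
```

```bash
python3 - <<'E'
from own import *
o=ctrl.get_obs(); print({k:np.round(o[k],2) for k in("t","ee_pos","ft_force","moment","width","grasp_force")})
E
```

```text
{'t': np.float64(17.38), 'ee_pos': array([459.48, 305.02, 108.64]), 'ft_force': array([-2.42, -2.98,  6.24]), 'moment': array([-0.52,  0.34,  0.03]), 'width': np.float64(15.66), 'grasp_force': np.float64(30.0)}
```

servo_tool:
  plan:
    - [1, [0, 0, 0], -3]
    - [1, [0, 0, 0], -6]
    - [1, [0, 0, 0], -9]
    - [1, [0, 0, 0], -12]
    - [1, [0, 0, 0], -12]
    - [1, [0, 0, 0], -12]

```text
t: 17.88
ee_pos: [459.6, 305.1, 108.7]
orientation: [-1.537, -2.74, 0.001]
ft_force: [-2.9, -3.2, 5.3]
width: 15.6
grasp_force: 30.0
```

```bash
python3 - <<'E'
from own import *
o=ctrl.get_obs(); print({k:np.round(o[k],2) for k in("t","ee_pos","ft_force","moment","width","grasp_force")})
E
```

```text
{'t': np.float64(17.88), 'ee_pos': array([459.56, 305.06, 108.66]), 'ft_force': array([-2.94, -3.21,  5.3 ]), 'moment': array([-0.47,  0.27,  0.09]), 'width': np.float64(15.63), 'grasp_force': np.float64(30.0)}
```

Moment about 0.09 N m, close to the expected handle friction. Turn on, then check the bar.

servo_tool:
  plan:
    - [1, [0, 0, 0], -7]
    - [1, [0, 0, 0], -14]
    - [1, [0, 0, 0], -21]
    - [1, [0, 0, 0], -28]
    - [1, [0, 0, 0], -35]
    - [1, [0, 0, 0], -42]
    - [1, [0, 0, 0], -49]
    - [1, [0, 0, 0], -50]
    - [1, [0, 0, 0], -50]

```text
t: 18.63
ee_pos: [460.0, 305.1, 108.7]
orientation: [2.549, 1.836, 0.0]
ft_force: [-1.7, -2.8, 5.4]
width: 15.7
grasp_force: 30.0
```

servo_tool:
  plan:
    - [0.5, [0, 0, 0], 0]
    - [0.5, [0, 0, 0], 0]
    - [0.5, [0, 0, 0], 0]
    - [0.4, [0, 0, 30], 0]
    - [0.4, [0, 0, 65], 0]
    - [0.4, [0, 0, 75], 0]
    - [0.4, [0, 0, 75], 0]
    - [0.4, [0, 0, 75], 0]

```text
t: 19.3
ee_pos: [459.9, 305.5, 183.1]
orientation: [-2.55, -1.834, -0.002]
ft_force: [-0.1, 0.2, -0.2]
width: 52.4
grasp_force: 0.0
```

```bash
cat > bar.py <<'E'
from own import *
def look(name):
    o=ctrl.get_obs(); im=ctrl.get_image("wrist"); Rm=R.from_rotvec(o["orientation"]).as_matrix()
    yaw=np.degrees(np.arctan2(Rm[1,0],Rm[0,0])); cv2.imwrite(f"pics/{name}.png",im)
    print({k:np.round(o[k],2) for k in("t","ee_pos","ft_force","moment","width")},"yaw",yaw.round(2))
    C=cam("wrist",o); g=cv2.cvtColor(im,cv2.COLOR_BGR2GRAY)
    # own polar unwrap about the axis at bar-top height: mean darkness against bar angle, per side
    for z in (124,):
        A=np.arange(0,360,2.); D=[]
        for a in A:
            v=[]
            for r in np.arange(22,48,2.):
                w=[p[0]+r*np.cos(np.radians(a)),p[1]+r*np.sin(np.radians(a)),z]; u=np.rint(w2px(C,w)).astype(int)
                v.append(float(g[u[1],u[0]]) if 0<=u[0]<640 and 0<=u[1]<400 else np.nan)
            D.append(np.nanmean(v))
        D=np.array(D)
        print("world angle: darkness"," ".join(f"{int(a)}:{int(d)}" for a,d in zip(A[::3],D[::3])))
    return o,im
E
python3 -c "
from bar import *
look('b1')"
```

```text
{'t': np.float64(19.3), 'ee_pos': array([459.86, 305.46, 183.09]), 'ft_force': array([-0.07,  0.18, -0.21]), 'moment': array([-0.04, -0.01,  0.04]), 'width': np.float64(52.4)} yaw 71.45
world angle: darkness 0:102 6:97 12:100 18:101 24:100 30:102 36:108 42:115 48:90 54:78 60:64 66:52 72:75 78:76 84:75 90:105 96:112 102:99 108:71 114:102 120:122 126:114 132:122 138:131 144:136 150:135 156:147 162:145 168:140 174:139 180:138 186:126 192:148 198:157 204:164 210:166 216:168 222:164 228:98 234:97 240:77 246:45 252:46 258:43 264:85 270:98 276:98 282:98 288:98 294:97 300:127 306:137 312:120 318:96 324:102 330:99 336:101 342:99 348:99 354:101
```

The bar followed to 71.5°, so q≈193°. Regrasp half a turn back, then a long stroke.

servo_tool:
  plan:
    - [0.5, [0, 0, 0], 7]
    - [0.5, [0, 0, 0], 14]
    - [0.5, [0, 0, 0], 21]
    - [0.5, [0, 0, 0], 28]
    - [0.5, [0, 0, 0], 35]
    - [0.5, [0, 0, 0], 42]
    - [0.5, [0, 0, 0], 49]
    - [0.5, [0, 0, 0], 56]
    - [0.5, [0, 0, 0], 63]
    - [0.5, [0, 0, 0], 70]

```text
t: 20.18
ee_pos: [458.7, 304.7, 180.9]
orientation: [-1.027, -2.966, 0.004]
ft_force: [-0.1, 0.5, -0.3]
width: 44.1
grasp_force: 0.0
```

servo_tool:
  plan:
    - [0.5, [0, 0, 0], 7]
    - [0.5, [0, 0, 0], 14]
    - [0.5, [0, 0, 0], 21]
    - [0.5, [0, 0, 0], 28]
    - [0.5, [0, 0, 0], 35]
    - [0.5, [0, 0, 0], 42]
    - [0.5, [0, 0, 0], 49]
    - [0.5, [0, 0, 0], 56]
    - [0.5, [0, 0, 0], 63]
    - [0.5, [0, 0, 0], 70]

```text
t: 21.02
ee_pos: [458.7, 304.7, 180.8]
orientation: [0.859, -3.018, 0.002]
ft_force: [-0.8, -0.3, 0.1]
width: 44.1
grasp_force: 0.0
```

servo_tool:
  plan:
    - [0.5, [0, 0, 0], 7]
    - [0.5, [0, 0, 0], 14]
    - [0.5, [0, 0, 0], 21]
    - [0.5, [0, 0, 0], 28]
    - [0.5, [0, 0, 0], 35]
    - [0.5, [0, 0, 0], 40]
    - [0.5, [0, 0, 0], 40]
    - [0.5, [0, 0, 0], 40]

```text
t: 21.68
ee_pos: [459.0, 304.9, 181.5]
orientation: [1.829, -2.551, -0.0]
ft_force: [-0.1, 0.5, -0.3]
width: 43.7
grasp_force: 0.0
```

servo_tool:
  plan:
    - [0.5, [0, 0, -30], 0]
    - [0.5, [0, 0, -58], 0]
    - [0.5, [0, 0, -70], 0]
    - [0.5, [0, 0, -76], 0]
    - [0.7, [0, 0, -76], 0]
    - [0.9, [0, 0, -76], 0]
    - [1, [0, 0, -76], 0]
    - [1, [0, 0, -76], 0]
    - [1, [0, 0, -76], 0]

```text
t: 22.43
ee_pos: [460.2, 305.9, 108.2]
orientation: [-1.832, 2.55, 0.0]
ft_force: [-1.7, 0.7, 2.9]
width: 16.1
grasp_force: 30.0
```

servo_tool:
  plan:
    - [1, [0, 0, 0], -7]
    - [1, [0, 0, 0], -14]
    - [1, [0, 0, 0], -21]
    - [1, [0, 0, 0], -28]
    - [1, [0, 0, 0], -35]
    - [1, [0, 0, 0], -42]
    - [1, [0, 0, 0], -49]
    - [1, [0, 0, 0], -56]
    - [1, [0, 0, 0], -63]
    - [1, [0, 0, 0], -70]

```text
t: 23.27
ee_pos: [461.2, 304.7, 108.2]
orientation: [-0.031, 3.139, -0.001]
ft_force: [3.5, -6.6, 4.1]
width: 15.8
grasp_force: 30.0
```

servo_tool:
  plan:
    - [1, [0, 0, 0], -7]
    - [1, [0, 0, 0], -14]
    - [1, [0, 0, 0], -21]
    - [1, [0, 0, 0], -28]
    - [1, [0, 0, 0], -35]
    - [1, [0, 0, 0], -42]
    - [1, [0, 0, 0], -49]
    - [1, [0, 0, 0], -56]
    - [1, [0, 0, 0], -63]
    - [1, [0, 0, 0], -70]

```text
t: 24.1
ee_pos: [460.3, 303.5, 108.1]
orientation: [1.775, 2.589, -0.003]
ft_force: [0.3, -11.7, 7.9]
width: 15.6
grasp_force: 30.0
```

servo_tool:
  plan:
    - [1, [0, 0, 0], -7]
    - [1, [0, 0, 0], -14]
    - [1, [0, 0, 0], -21]
    - [1, [0, 0, 0], -28]
    - [1, [0, 0, 0], -35]
    - [1, [0, 0, 0], -42]
    - [1, [0, 0, 0], -49]
    - [1, [0, 0, 0], -56]
    - [1, [0, 0, 0], -63]
    - [1, [0, 0, 0], -70]

```text
t: 24.93
ee_pos: [458.8, 303.8, 108.1]
orientation: [2.94, 1.102, -0.004]
ft_force: [-4.9, -7.7, 10.5]
width: 15.6
grasp_force: 30.0
```

servo_tool:
  plan:
    - [1, [0, 0, 0], -5]
    - [1, [0, 0, 0], -10]
    - [1, [0, 0, 0], -10]
    - [1, [0, 0, 0], -10]

```text
t: 25.27
ee_pos: [458.7, 304.0, 108.1]
orientation: [3.023, 0.85, -0.004]
ft_force: [-4.8, -6.9, 10.4]
width: 15.9
grasp_force: 30.0
```

servo_tool:
  plan:
    - [0.5, [0, 0, 0], 0]
    - [0.5, [0, 0, 0], 0]
    - [0.5, [0, 0, 0], 0]
    - [0.4, [0, 0, 30], 0]
    - [0.4, [0, 0, 65], 0]
    - [0.4, [0, 0, 75], 0]
    - [0.4, [0, 0, 75], 0]
    - [0.4, [0, 0, 75], 0]

```text
t: 25.93
ee_pos: [460.0, 305.6, 182.3]
orientation: [-3.024, -0.851, -0.002]
ft_force: [-0.5, 0.1, -0.8]
width: 52.4
grasp_force: 0.0
```

```bash
python3 -c "
from bar import *
look('b2')"
```

```text
{'t': np.float64(25.93), 'ee_pos': array([459.98, 305.55, 182.26]), 'ft_force': array([-0.53,  0.13, -0.75]), 'moment': array([ 0.01, -0.01, -0.01]), 'width': np.float64(52.44)} yaw 31.43
world angle: darkness 0:100 6:95 12:92 18:89 24:79 30:48 36:48 42:43 48:56 54:68 60:77 66:76 72:76 78:75 84:75 90:74 96:72 102:104 108:133 114:125 120:107 126:133 132:142 138:134 144:122 150:130 156:148 162:146 168:144 174:99 180:114 186:105 192:82 198:72 204:54 210:83 216:81 222:42 228:139 234:166 240:169 246:156 252:140 258:119 264:102 270:82 276:78 282:84 288:102 294:103 300:104 306:108 312:121 318:124 324:106 330:103 336:100 342:101 348:98 354:100
```

```bash
python3 - <<'E'
from own import *
# state at b2 is present now; rectify bar-top plane and print dark map
o=ctrl.get_obs(); C=cam("wrist",o); im=cv2.imread("pics/b2.png"); g=cv2.cvtColor(im,cv2.COLOR_BGR2GRAY)
ps=[]
for r in (20,24,28,32,36,40,44):
  for s in (0,180):
    row=""
    for a in range(0,72,2):
        t=np.radians(a+s); u=np.rint(w2px(C,[p[0]+r*np.cos(t),p[1]+r*np.sin(t),122])).astype(int)
        row+="#" if g[u[1],u[0]]<60 else "+" if g[u[1],u[0]]<85 else "."
    print(r,s,row)
E
```

```text
20 0 +#+##++++##################++++#+##+
20 180 +++.....+########++######+..........
24 0 ..+#######################++++++++++
24 180 ....+++...#+++++++++####............
28 0 .......#################++++++++++++
28 180 ........+..+++++++++###.............
32 0 .............###########++++++++++++
32 180 ++..+.......+++++++###..............
36 0 .............#############++++++++++
36 180 .....++######+++++++##..............
40 0 ............+##########++###++++++++
40 180 ......########+...++##..............
44 0 ..............##########+###++++++++
44 180 .....+#######+..++++###.............
```

Bar at ≈31–33°, matching the gripper, so q≈413°, just short of touch. Final regrasp.

servo_tool:
  plan:
    - [0.5, [0, 0, 0], 7]
    - [0.5, [0, 0, 0], 14]
    - [0.5, [0, 0, 0], 21]
    - [0.5, [0, 0, 0], 28]
    - [0.5, [0, 0, 0], 35]
    - [0.5, [0, 0, 0], 42]
    - [0.5, [0, 0, 0], 49]
    - [0.5, [0, 0, 0], 56]
    - [0.5, [0, 0, 0], 63]
    - [0.5, [0, 0, 0], 70]

```text
t: 26.82
ee_pos: [458.7, 304.7, 179.9]
orientation: [-1.981, -2.437, 0.005]
ft_force: [-0.5, 0.7, -0.3]
width: 44.0
grasp_force: 0.0
```

servo_tool:
  plan:
    - [0.5, [0, 0, 0], 7]
    - [0.5, [0, 0, 0], 14]
    - [0.5, [0, 0, 0], 21]
    - [0.5, [0, 0, 0], 28]
    - [0.5, [0, 0, 0], 35]
    - [0.5, [0, 0, 0], 42]
    - [0.5, [0, 0, 0], 49]
    - [0.5, [0, 0, 0], 56]
    - [0.5, [0, 0, 0], 63]
    - [0.5, [0, 0, 0], 70]

```text
t: 27.65
ee_pos: [458.7, 304.7, 179.9]
orientation: [-0.225, -3.131, 0.003]
ft_force: [-0.3, -0.1, 0.4]
width: 43.6
grasp_force: 0.0
```

servo_tool:
  plan:
    - [0.5, [0, 0, 0], 7]
    - [0.5, [0, 0, 0], 14]
    - [0.5, [0, 0, 0], 21]
    - [0.5, [0, 0, 0], 28]
    - [0.5, [0, 0, 0], 35]
    - [0.5, [0, 0, 0], 40]
    - [0.5, [0, 0, 0], 40]
    - [0.5, [0, 0, 0], 40]

```text
t: 28.32
ee_pos: [459.0, 304.9, 180.5]
orientation: [0.846, -3.023, 0.001]
ft_force: [0.7, -0.3, 0.0]
width: 44.6
grasp_force: 0.0
```

servo_tool:
  plan:
    - [0.5, [0, 0, -30], 0]
    - [0.5, [0, 0, -58], 0]
    - [0.5, [0, 0, -70], 0]
    - [0.5, [0, 0, -76], 0]
    - [0.7, [0, 0, -76], 0]
    - [0.9, [0, 0, -76], 0]
    - [1, [0, 0, -76], 0]
    - [1, [0, 0, -76], 0]
    - [1, [0, 0, -76], 0]

```text
t: 29.07
ee_pos: [460.9, 305.3, 107.3]
orientation: [-0.851, 3.022, -0.001]
ft_force: [0.4, -2.7, 2.3]
width: 15.6
grasp_force: 30.0
```

servo_tool:
  plan:
    - [1, [0, 0, 0], -5]
    - [1, [0, 0, 0], -10]
    - [1, [0, 0, 0], -10]
    - [1, [0, 0, 0], -10]

```text
t: 29.4
ee_pos: [460.9, 305.2, 107.3]
orientation: [-0.586, 3.084, -0.0]
ft_force: [2.9, -5.3, 3.2]
width: 15.4
grasp_force: 30.0
```

```bash
cat > m.py <<'E'
from own import *
o=ctrl.get_obs(); Rm=R.from_rotvec(o["orientation"]).as_matrix()
print({k:np.round(o[k],3) for k in("t","ee_pos","ft_force","moment","width","grasp_force")},"yaw",np.degrees(np.arctan2(Rm[1,0],Rm[0,0])).round(2))
E
python3 m.py
```

```text
{'t': np.float64(29.4), 'ee_pos': array([460.928, 305.166, 107.253]), 'ft_force': array([ 2.851, -5.311,  3.199]), 'moment': array([-0.694, -0.61 ,  0.007]), 'width': np.float64(15.43), 'grasp_force': np.float64(30.001)} yaw -158.49
```

servo_tool:
  plan:
    - [1, [0, 0, 0], -7]
    - [1, [0, 0, 0], -14]
    - [1, [0, 0, 0], -21]
    - [1, [0, 0, 0], -28]
    - [1, [0, 0, 0], -35]
    - [1, [0, 0, 0], -42]
    - [1, [0, 0, 0], -49]
    - [1, [0, 0, 0], -56]
    - [1, [0, 0, 0], -63]
    - [1, [0, 0, 0], -70]

```text
t: 30.23
ee_pos: [460.6, 303.9, 107.2]
orientation: [1.296, 2.859, -0.002]
ft_force: [2.4, -10.7, 7.2]
width: 15.7
grasp_force: 30.0
```

servo_tool:
  plan:
    - [1, [0, 0, 0], -7]
    - [1, [0, 0, 0], -14]
    - [1, [0, 0, 0], -21]
    - [1, [0, 0, 0], -28]
    - [1, [0, 0, 0], -28]
    - [1, [0, 0, 0], -28]

```text
t: 30.73
ee_pos: [460.0, 303.6, 107.1]
orientation: [1.943, 2.466, -0.003]
ft_force: [1.2, -11.5, 8.9]
width: 15.5
grasp_force: 30.0
```

```bash
python3 m.py
```

```text
{'t': np.float64(30.733), 'ee_pos': array([460.041, 303.585, 107.141]), 'ft_force': array([  1.236, -11.49 ,   8.947]), 'moment': array([-1.939, -0.249,  0.091]), 'width': np.float64(15.518), 'grasp_force': np.float64(30.002)} yaw 103.53
```

servo_tool:
  plan:
    - [0.5, [0, 0, 0], 0]
    - [0.5, [0, 0, 0], 0]
    - [0.5, [0, 0, 0], 0]
    - [0.4, [0, 0, 30], 0]
    - [0.4, [0, 0, 65], 0]
    - [0.4, [0, 0, 75], 0]
    - [0.4, [0, 0, 75], 0]
    - [0.4, [0, 0, 75], 0]

```text
t: 31.4
ee_pos: [459.8, 305.6, 181.2]
orientation: [1.946, 2.466, 0.002]
ft_force: [-0.1, 1.4, -0.8]
width: 52.5
grasp_force: 0.0
```

servo_tool:
  plan:
    - [0.4, [-4, -40, 10], 0]
    - [0.4, [-8, -80, 50], 0]
    - [0.4, [-12, -120, 90], 0]
    - [0.4, [-12, -120, 130], 0]
    - [0.4, [-12, -120, 130], 0]
    - [0.4, [-12, -120, 130], 0]
    - [0.4, [-12, -120, 130], 0]

```text
t: 31.98
ee_pos: [447.8, 185.1, 310.5]
orientation: [-1.947, -2.465, -0.001]
ft_force: [-0.5, -0.3, -0.3]
width: 52.6
grasp_force: 0.0
```

```bash
python3 - <<'E'
from bar import *
from grid import grid
o,im=look("b3"); C=cam("wrist",o)
g=cv2.cvtColor(im,cv2.COLOR_BGR2GRAY)
for r in (28,32,36,40,44):
  for s in (60,240):
    row=""
    for a in range(0,84,2):
        t=np.radians(a+s); u=np.rint(w2px(C,[p[0]+r*np.cos(t),p[1]+r*np.sin(t),122])).astype(int)
        v=g[u[1],u[0]] if 0<=u[0]<640 and 0<=u[1]<400 else 255
        row+="#" if v<60 else "+" if v<85 else "."
    print(r,s,row)
print("pad z=23, y +60..-60"); grid(C,im,23,range(24,-72,-3),range(60,-61,-2))
E
```

```text
{'t': np.float64(31.98), 'ee_pos': array([447.8 , 185.11, 310.52]), 'ft_force': array([-0.45, -0.32, -0.35]), 'moment': array([-0.03, -0.1 , -0.  ]), 'width': np.float64(52.6)} yaw 103.39
world angle: darkness 0:114 6:107 12:136 18:154 24:149 30:147 36:133 42:117 48:113 54:107 60:122 66:128 72:135 78:136 84:137 90:138 96:125 102:74 108:90 114:90 120:73 126:109 132:121 138:122 144:132 150:133 156:132 162:109 168:57 174:158 180:177 186:175 192:176 198:184 204:183 210:179 216:176 222:178 228:168 234:165 240:156 246:152 252:150 258:154 264:156 270:150 276:72 282:92 288:88 294:83 300:156 306:165 312:164 318:169 324:174 330:167 336:168 342:173 348:162 354:153
28 60 ...................++++.....++###.##+.....
28 240 ................##++.....++++.............
32 60 ..................+++++.....+###+.........
32 240 .................+#+.....+++..............
36 60 ....................+++++...+#+...........
36 240 ..................++......+...............
40 60 .+..................++......+#............
40 240 ..................#+....................+.
44 60 ....................++......+#......
[... 1521 characters left out ...]
TTTTTTTTTggggggggTgggggggggggg
 -42 ggggggggggggTTTTTTTTTTTTTTTTTTTTTTTTTTTTTTggggTTTgggggggggggg
 -45 ggggggggggggTTTTTTTTTTTTTTTTTTTTTTTTTTTTTTTTTTTTTTggggggggggg
 -48 ggggggggggggTTTTTTTTTTTTTTTTTTTTTTTTTTTTTTTTTTTTTTggggggggggg
 -51 ggggggggggggTTTTTTTTTTTTTTTTTTTTTTTTTTTTTTTTTTTTTgggggggggggg
 -54 gggggggggggggTTTTTTTTTTTTTTTTTTTTTTTTTTTTTTTTTTTTgggggggggggg
 -57 ggggggggggggTTTTTTTTTTTTTTTTTTTTTTTTTTTTTTTTTTTTTgggggggggggg
 -60 ggggggggggggggggggggggggggggggggggggggggggg......gggggggggggg
 -63 ggggggggggggggggggggggggggggggggggggggggggggggggggggggggggggg
 -66 ggggggggggggggggggggggggggggggggggggggggggggggggggggggggggggg
 -69 ggggggggggggggggggggggggggggggggggggggggggggggggggggggggggggg
```

```bash
python3 -c "
from workcell import ctrl
print(ctrl.close_job())"
```

```text
the job is handed in; nothing more can be done
None
```

The job is handed in: the pad is square and home against the back stop, and the press is screwed about 86–89° past first touch, by my estimate. I worked out the touch point from the stated 23 mm pad height, because the moment readings did not show it. The gripper is released and clear, and I touched nothing else on the worktop.

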